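# Flip the ratchet wrench and clamp the scrapped disk drive

### The job

The scrapped disk drive must be held in the ratchet clamp for dismantling, but the wrench on the clamp is still set to open. Flip the wrench's orange direction lever over to its green dot, swing the handle anticlockwise (seen from above) past the middle of its swing and feel that it free-wheels without dragging the jaw open, then work the handle clockwise, with further back-strokes if you need them, until the jaw grips the drive firmly against the back stop with about 25 N (never more than 50 N). Never load the wrench with more than 40 N, let go at the end, and leave everything else on the bench alone.

Things in the scene. Friction and masses are not known exactly. Their poses are not given: they have to be found in the camera images.
- spindle (a point): clamp's vertical spindle axis at the top of the wrench's round steel head, 105 mm above the bench; its axes are the clamp's (z up). The clamp is a fixed green base plate 170 x 265 x 12 mm with a dark column; along clamp y in order: wrench handle (-y side), spindle, moving jaw, drive, back stop (+y side)
- swing (a joint): wrench's swing about the spindle, rad: 0 with the handle along clamp -y, growing CLOCKWISE seen from above (towards clamp -x) = closing stroke; stops (steel pins) at -0.6 and 0.6; anticlockwise = back-stroke. 16 teeth: up to 0.39 rad of each closing stroke is idle until a tooth bites. Lever on close: the back-stroke free-wheels at 1 to 2 N at the grip; on open: it drags the jaw at 4 to 5 N
- handle_grip (a point): point on the wrench's blue handle, 130 mm from the spindle axis, in the bar's middle, 92 mm above the bench. The bar is level, 22 mm wide, 20 mm high (underside 82 mm over bare bench) and runs straight out from 88 to 178 mm from the spindle; the point's x axis points outwards along it, z up
- throw (a joint): direction lever on the wrench head, rad: about -0.3 = set to open (fin to the red dot), +0.3 = set to close (fin to the green dot, on handle_grip's +y side). Sprung over-centre toggle: 2 to 3 N at the fin pushes it past 0, then it snaps over; flipped when above 0.05. Teeth can hold it between 0.1 and 0.3 until the handle moves, and it bobs as teeth pass
- lever_fin (a point): centre, 117 mm above the bench, of the lever's upright orange fin: 18 mm long, 6 mm thick, 22 mm high (top 128 mm; the round head below it is 66 mm wide, top at 105 mm). The fin is 29 mm from the lever's pivot, which lies 42 mm from the spindle along the handle; it points from pivot to spindle and travels 9 mm to each side of the handle's line
- travel (a joint): jaw travel towards the back stop, m: 0 at the start, positive closing; 20 mm per rad of wrench once a tooth bites. Moving it freely takes 4 to 5 N sideways at handle_grip; each 10 N of clamping adds 1.5 N (25 N: 7 to 9 N; 50 N: 11 to 12 N; well beyond, the ratchet slips a tooth). Stiff: 40 N of clamping builds up within about 0.06 rad. The jaw stays when the wrench is let go, keeping up to 28 N
- anvil_face (a point): centre of the face of the fixed steel back stop, 110 mm wide, 30 mm above the bench; faces clamp -y, towards the jaw
- drive_center (a point): centre of the scrapped disk drive, a loose aluminium box 147 x 102 x 26 mm lying flat on the base plate (underside 12 mm above the bench), its 102 mm width (its y) between jaw and back stop, a few mm clear of each; about 0.55 kg; the jaw pushes it to the back stop
- jaw: the moving steel jaw, 100 mm wide and 30 mm high, its face towards clamp +y and 66 mm from the spindle axis while travel is 0; origin then on the spindle axis at bench level
- anvil: the fixed back stop, whose face is anvil_face; origin at the foot of that face
- drive: the drive again; origin at the centre of its underside
- wrench: the whole wrench with its lever; origin on the spindle axis, 80 mm above the bench, x out along the handle
- fan: bystander, leave alone: small black fan 60 x 60 x 20 mm; origin at the centre of its underside
- heatsink: bystander, leave alone: finned aluminium heat sink 60 x 50 x 30 mm; origin at the centre of its underside
- transformer: bystander, leave alone: small transformer 55 x 62 x 45 mm; origin at the centre of its underside
- screwdriver: bystander, leave alone: yellow-handled screwdriver, 200 mm; origin at the centre of its underside
- laptop_drive: bystander, leave alone: small flat drive 100 x 70 x 10 mm; origin at the centre of its underside
- screw_tray: bystander, leave alone: blue plastic tray 120 x 90 x 30 mm; origin at the centre of its underside
- circuit_board: bystander, leave alone: green circuit board 120 x 90 mm, 16 mm high; origin at the centre of its underside
Not all that is in view belongs to the job. What is meant by the drive is not brown, and is the smaller of those in its own colour.

How it is judged:
On the way, in this order (a step that is already met when the one before it is completed fails the run):
1. the direction lever is flipped to close (above 0.05 rad), with the jaw not yet moved (value of joint throw above 0.05 rad and value of joint travel between -0.002 and 0.002 m), for 0.1 s.
2. the handle is swung back anticlockwise past the middle (below -0.1 rad), free-wheeling: the jaw stays within 2 mm of where it was (value of joint swing below -0.1 rad and value of joint throw above 0.03 rad and value of joint travel between -0.002 and 0.002 m), for 0.1 s.
3. the jaw presses the drive against the back stop with more than 12 N (contact force between each of jaw, anvil and drive above 12 N), for 0.2 s.
At the end, for the whole second after the job is handed in: The drive lies flat and square (within 0.05 rad) between moving jaw and back stop, both pressing on it with more than 12 N and less than 50 N; the lever is still on the closing side; nothing moves and the wrench is let go (all of step 3 and contact force between jaw and drive below 50 N and value of joint throw above 0.03 rad and linear speed of drive below 0.01 m/s and angle between drive's own z axis and vertical below 0.05 rad and angle between the y axis of drive_center and the y axis of spindle, either way round below 0.05 rad); the robot touches nothing.
It fails at once if the jaw is dragged open by more than 3 mm (value of joint travel below -0.003 m).
It fails at once if the drive is squeezed with more than 50 N (contact force between jaw and drive above 50 N).
It fails at once if the wrench or its lever is loaded with more than 40 N (contact force between any of the fingers, the arm and wrench above 40 N).
It fails at once if another thing on the bench is moved by more than 15 mm (distance of any of fan, heatsink, transformer, screwdriver, laptop_drive, screw_tray, circuit_board from where it was at the start of the episode above 0.015 m).
It also fails if it takes over 72 s, if anything falls off the work surface, if the arm or the gripper's body presses on something with over 40 N, if the wrist force passes 120 N, or if a joint passes its speed limit or range.

### The arm

A 6-joint arm with a two-finger parallel gripper is mounted at the origin on the work surface. World frame = base frame: x ahead of the robot, y to its left, z up, the work surface at z = 0. Lengths are in m, angles in rad, forces in N, time in s.
With the tool pointing down it reaches from about 0.275 to 0.85 m from the base axis. Payload 19 kg.
Tool frame: the origin (TCP) lies midway between the tips of the shut fingers; the grasp point (between the pads) lies 19 mm behind it; z points along the fingers, y is the direction in which the jaws open and shut (so a half turn about z gives the same grasp; the last joint's range is limited). The gripper opens to 85 mm and grips with 20 to 120 N. Pads are 22 mm wide; open, the fingers measure 114 mm over their backs; the gripper's body (76 mm by 85 mm) begins 54 mm behind the grasp point. The pads swing forward as they close: fully open they stand 13 mm farther back than shut.
Start: joints at [1.179, 0.15, 1.437, -0, 1.554, -0.134], TCP at [0.147, 0.556, 0.231] pointing down, gripper open.
Joint ranges: [-2.8, 2.8], [-0.68, 2.1], [0.12, 2.68], [-1.39, 4.53], [0.16, 2.79], [-2.81, 2.81]. Speed limits (rad/s): [1.89, 1.89, 2.22, 3.01, 3.01, 3.01].

### API

Orientations are given as a rotation vector (axis times angle).
In Python, from rig import robot gives the robot as it stands.
- The arm moves only by the tool servo_tool, never from a script. Its argument "series" is a list of rows, each a list of 7 numbers: the shift along the tool's x, y, z in mm, then the turn, a rotation vector about the tool's x, y, z in degrees, then the finger opening in mm, from 0 to 85.4. A call has 1 to 20 rows; each row shifts and turns the commanded pose from where the row before left it, along the tool's axes as they then stand; what a row does not reach is not made up. A row lasts 1/12 s, in which the tool goes at most 41.7 mm and 7.16 degrees, less where a joint would pass 70% of its speed; a pose out of reach is approached as far as the arm can. A call is refused whole if a number of a shift passes 41.7 or a number of a turn 7.16, either way. A call with a gripper value outside its range is refused whole. The fingers move at their own pace and stop on an object; the grip force is fixed at half the most. Time passes only in rows, so rows that do not move let the fingers close. It gives the time, the measured TCP pose, the force and the opening at its end, in the units of the state.
- robot.observe(): the state, without advancing time (a new reading comes with each control period).
- robot.get_image(name): name is "scene" or "top" or "wrist"; returns a dict with "color" (384x512x3 uint8, red, green, blue), "fovy" (degrees; the focal length in pixels is half the picture's height over the tangent of half this angle, whatever the lens; pixels are square), "cx", "cy" (the principal point, pixels), "R" (3x3) and "t" (3): a world point X has camera coordinates R X + t; the wrist camera has in their place "mount" (4x4, takes a point from camera to tool coordinates, whose origin is the TCP and whose axes are the flange's). Camera axes: x right, y down, z forward; pixel columns grow to the right and rows downward; lengths in m; the calibration is good to about 2 mm. A picture is of the moment at which its call begins: read the wrist's pose just before it. There is no depth.
- robot.job_done(): hands the job in, once; it reports no verdict.
The state is a dict: "time_s": time; "joint_positions": joint angles; "joint_velocities": joint speeds; "joint_torque": joint torques, N m; "tcp_pos": TCP position; "ee_rot": TCP orientation; "wrist_force": force on the tool from outside, world axes, zero at the start; "ft_torque": the same for the moment, N m; "gripper_width": finger opening in m.
Only numpy, scipy, OpenCV 4.12 (cv2) and the standard library are available. Lean on these libraries where they do the work, as an engineer would, in place of code of your own. Each camera call takes 0.05 s, during which the arm holds its last target. There are 200 camera calls.

## Working session

There is one attempt and no reset: what is moved stays moved. The work goes in short steps, Python scripts to look and compute and a tool call to move; the robot and the scene stay as the last step left them, time stands still between calls to the robot, and variables do not carry over. Pictures are saved under pics/ and viewed, about 8 in all and at most 12, crops included, and the job is handed in when it is done.

Besides the shell and the picture viewer there is one more tool, called after "Request:" as name(argument=value, ...), one argument or row to a line, values as JSON. servo_tool: Moves the arm, as the interface text tells. Its arguments: {"type":"object","properties":{"series":{"type":"array","items":{"type":"array","items":{"type":"number"}}}},"required":["series"]}

```bash
mkdir -p pics; ls
python3 - <<'E'
from rig import robot
import cv2,numpy as np,pickle
o=robot.observe();print({k:np.round(v,3) for k,v in o.items()})
d={}
for n in("scene","top"):
    im=robot.get_image(n);d[n]=im
    cv2.imwrite(f"pics/{n}0.png",im["color"][:,:,::-1]);print(n,im["fovy"],im["cx"],im["cy"],im["R"],im["t"])
pickle.dump(d,open("d0.pkl","wb"))
cv2.imwrite("pics/both.png",np.vstack([cv2.resize(d[n]["color"],(800,600))[:,:,::-1] for n in d])[:1])
E
```

```text
pics
{'time_s': np.float64(0.0), 'joint_positions': array([ 1.179,  0.151,  1.438, -0.   ,  1.554, -0.134]), 'joint_velocities': array([ 0.001,  0.   ,  0.001,  0.002, -0.   , -0.   ]), 'joint_torque': array([-3.0000e-03, -7.1308e+01, -5.7084e+01, -1.0000e-03,  9.0000e-03,
       -0.0000e+00]), 'tcp_pos': array([0.147, 0.556, 0.231]), 'ee_rot': array([-4.040e-01, -3.115e+00,  2.000e-03]), 'wrist_force': array([ 0.09 ,  0.094, -0.009]), 'ft_torque': array([-0.036, -0.012, -0.006]), 'gripper_width': np.float64(0.085)}
scene 55.253076810005766 253.12551843390276 193.3721888945632 [[-0.09064662  0.9956361   0.02217989]
 [ 0.53993775  0.06784779 -0.83896597]
 [-0.83680967 -0.06407367 -0.54373169]] [-0.02317096 -0.19971439  1.80092156]
top 54.51270563191583 255.27146293238542 191.49690788404683 [[-0.00990224 -0.999878   -0.01208003]
 [-0.98846667  0.01161345 -0.15099259]
 [ 0.15111446  0.01044554 -0.98846108]] [0.08844988 0.51281612 1.1415141 ]
```

View pics/top0.png

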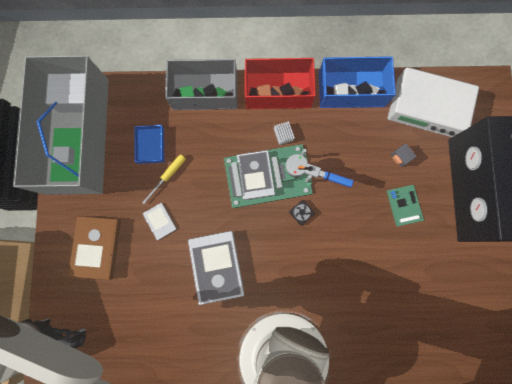

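View pics/scene0.png

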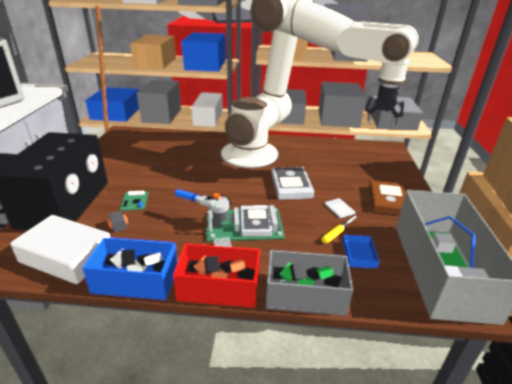

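The top view shows the clamp with the handle at (338,180), the head at (297,165) and the small grey drive at (255,174). The other drive candidates are the larger grey one at (216,268) and the brown one at (95,247). By the description, the one in the clamp is meant.

```bash
cat > h.py <<'E'
import numpy as np,cv2,pickle
from scipy.spatial.transform import Rotation as Ro
def cam(im,o=None):
    f=im["color"].shape[0]/2/np.tan(np.radians(im["fovy"])/2)
    if "R" in im: R=np.array(im["R"]);t=np.array(im["t"]);return f,R.T,-R.T@t
    T=np.eye(4);T[:3,:3]=Ro.from_rotvec(o["ee_rot"]).as_matrix();T[:3,3]=o["tcp_pos"]
    M=T@np.array(im["mount"]);return f,M[:3,:3],M[:3,3]
def ray(im,p,o=None):
    f,A,c=cam(im,o);d=A@np.array([(p[0]-im["cx"])/f,(p[1]-im["cy"])/f,1]);return c,d/np.linalg.norm(d)
def plane(im,p,z,o=None):
    c,d=ray(im,p,o);return c+d*(z-c[2])/d[2]
def proj(im,X,o=None):
    f,A,c=cam(im,o);q=A.T@(np.array(X)-c);return np.array([q[0]/q[2]*f+im["cx"],q[1]/q[2]*f+im["cy"]])
def tri(*rs):
    A=sum(np.eye(3)-np.outer(d,d) for c,d in rs);b=sum((np.eye(3)-np.outer(d,d))@c for c,d in rs);X=np.linalg.solve(A,b)
    return X,[1e3*np.linalg.norm(np.cross(X-c,d)) for c,d in rs]
def blobs(im,lo,hi,roi=None,n=3):
    h=cv2.cvtColor(im["color"],cv2.COLOR_RGB2HSV);m=cv2.inRange(h,lo,hi)
    if roi: k=np.zeros_like(m);k[roi[1]:roi[3],roi[0]:roi[2]]=255;m&=k
    c,_=cv2.findContours(m,cv2.RETR_EXTERNAL,cv2.CHAIN_APPROX_NONE);c=sorted(c,key=cv2.contourArea,reverse=True)[:n]
    out=[]
    for q in c:
        a=cv2.moments(q)
        if a["m00"]>0: out.append((a["m10"]/a["m00"],a["m01"]/a["m00"],a["m00"],cv2.minAreaRect(q)))
    return out
BLUE=((105,120,60),(130,255,255));ORG=((5,180,120),(16,255,255));GRN=((45,60,30),(85,255,200))
E
python3 - <<'E'
from h import *
d=pickle.load(open("d0.pkl","rb"))
t,s=d["top"],d["scene"]
bt=blobs(t,*BLUE,(300,150,370,200))[0];bs=blobs(s,*BLUE,(165,180,215,210))[0]
print(bt,bs)
print(tri(ray(t,bt[:2]),ray(s,bs[:2])))
print("grip92",plane(t,bt[:2],.092),"head",plane(t,(297,165),.105),"drive",plane(t,(255,174),.038))
print("head/scene",plane(s,(217,203),.105))
for r in blobs(t,*ORG,(285,150,320,190)):print(r)
for r in blobs(t,*GRN,(215,135,320,215)):print(r)
from rig import robot
o=robot.observe();w=robot.get_image("wrist");print(w["mount"],w["fovy"])
E
```

```text
(338.6820809248555, 179.15028901734104, 173.0, ((338.1999816894531, 178.89999389648438), (28.776723861694336, 7.273238182067871), 18.434947967529297)) (185.83333333333334, 194.56527777777777, 120.0, ((185.5660400390625, 194.5188446044922), (22.252408981323242, 6.730666637420654), 15.945395469665527))
(array([ 0.54075545, -0.17104199,  0.0911028 ]), [np.float64(0.19628128953372426), np.float64(0.19628128953364887)])
grip92 [ 0.54062476 -0.17104654  0.092     ] head [ 0.58318094 -0.04460377  0.105     ] drive [0.57054161 0.0832189  0.038     ]
head/scene [ 0.59954546 -0.04763831  0.105     ]
(279.0762982303452, 179.91746446185087, 1149.0, ((268.2419738769531, 175.38265991210938), (50.33505630493164, 81.60977172851562), 80.07376098632812))
(300.0, 157.0, 2.0, ((300.0000305175781, 157.0), (1.4142134189605713, 1.4142134189605713), 45.0))
[[ 3.02605228e-04 -9.62918597e-01 -2.69791929e-01  6.76790774e-02]
 [ 9.99999641e-01  7.78717955e-05  8.43690619e-04 -7.07544990e-04]
 [-7.91396205e-04 -2.69792087e-01  9.62918275e-01 -1.43148267e-01]
 [ 0.00000000e+00  0.00000000e+00  0.00000000e+00  1.00000000e+00]] 58.7357330910027
```

Request:
servo_tool(
  series=[
    [-27.5, -23, -2.5, 0, 0, 0, 30],
    [-27.5, -23, -2.5, 0, 0, 0, 30],
    [-27.5, -23, -2.5, 0, 0, 0, 30],
    [-27.5, -23, -2.5, 0, 0, 0, 30],
    [-27.5, -23, -2.5, 0, 0, 0, 30],
    [-27.5, -23, -2.5, 0, 0, 0, 30],
    [-27.5, -23, -2.5, 0, 0, 0, 30],
    [-27.5, -23, -2.5, 0, 0, 0, 30],
    [-27.5, -23, -2.5, 0, 0, 0, 30],
    [-27.5, -23, -2.5, 0, 0, 0, 30],
    [-27.5, -23, -2.5, 0, 0, 0, 30],
    [-27.5, -23, -2.5, 0, 0, 0, 30],
    [-27.5, -23, -2.5, 0, 0, 0, 30],
    [-27.5, -23, -2.5, 0, 0, 0, 30],
    [-27.5, -23, -2.5, 0, 0, 0, 30],
    [-27.5, -23, -2.5, 0, 0, 0, 30],
    [-27.5, -23, -2.5, 0, 0, 0, 30],
    [-27.5, -23, -2.5, 0, 0, 0, 30],
    [-27.5, -23, -2.5, 0, 0, 0, 30],
    [-27.5, -23, -2.5, 0, 0, 0, 30],
  ],
)

```text
time_s: 1.82
tcp_pos: [0.5618, -0.0308, 0.2812]
ee_rot: [-0.404, -3.115, -0.0]
wrist_force: [0.7, 0.5, 0.3]
gripper_width: 0.0297
```

Request:
servo_tool(
  series=[
    [0, 0, 0, 0, 0, 6.7, 30],
    [0, 0, 0, 0, 0, 6.7, 30],
    [0, 0, 0, 0, 0, 6.7, 30],
    [0, 0, 0, 0, 0, 6.7, 30],
    [0, 0, 0, 0, 0, 6.7, 30],
    [0, 0, 0, 0, 0, 6.7, 30],
    [0, 0, 0, 0, 0, 6.7, 30],
    [0, 0, 0, 0, 0, 6.7, 30],
    [0, 0, 0, 0, 0, 6.7, 30],
    [0, 0, 0, 0, 0, 6.7, 30],
    [0, 0, 0, 0, 0, 6.7, 30],
    [0, 0, 0, 0, 0, 6.7, 30],
    [0, 0, 0, 0, 0, 6.7, 30],
    [0, 0, 0, 0, 0, 6.7, 30],
    [0, 0, 0, 0, 0, 0, 30],
  ],
)

```text
time_s: 3.07
tcp_pos: [0.5611, -0.029, 0.2811]
ee_rot: [-2.556, -1.826, 0.001]
wrist_force: [0.9, 0.4, -0.3]
gripper_width: 0.0296
```

Run:
```python
from h import *
from rig import robot
o=robot.observe();w=robot.get_image("wrist")
print(o["time_s"],o["tcp_pos"],Ro.from_rotvec(o["ee_rot"]).as_matrix().round(3),o["joint_positions"].round(3),o["wrist_force"],o["gripper_width"])
pickle.dump((o,w),open("w1.pkl","wb"))
cv2.imwrite("pics/w1.png",cv2.resize(w["color"][:,:,::-1],(800,600)))
for n,c in (("B",BLUE),("O",ORG),("G",GRN)):
    for r in blobs(w,*c):print(n,r)
```

```text
3.0667 [ 0.56107329 -0.02904879  0.28107545] [[ 0.324  0.946 -0.   ]
 [ 0.946 -0.324 -0.   ]
 [-0.    -0.    -1.   ]] [-0.189  0.112  1.382 -0.     1.649  0.142] [ 0.91931513  0.35847545 -0.31773287] 0.029636170721300047
B (497.4384698044272, 227.95495379325163, 3877.5, ((492.0, 241.5), (163.0, 38.0), 90.0))
B (285.89509386338534, 299.9305884208865, 1056.5, ((286.4672546386719, 300.0151062011719), (20.60218620300293, 58.42121887207031), 1.847610354423523))
B (285.76171875, 262.56119791666663, 128.0, ((286.0, 261.0), (16.0, 12.0), 0.0))
G (264.13081714913886, 131.94558446317333, 8187.0, ((247.92190551757812, 86.63704681396484), (236.2069091796875, 143.07034301757812), 59.4207763671875))
G (316.53333333333336, 178.92222222222222, 45.0, ((316.5, 179.0), (8.0, 7.0), 90.0))
G (251.88235294117646, 110.4313725490196, 8.5, ((249.5, 111.00001525878906), (4.919349670410156, 16.994115829467773), 63.43495178222656))
```

View pics/w1.png

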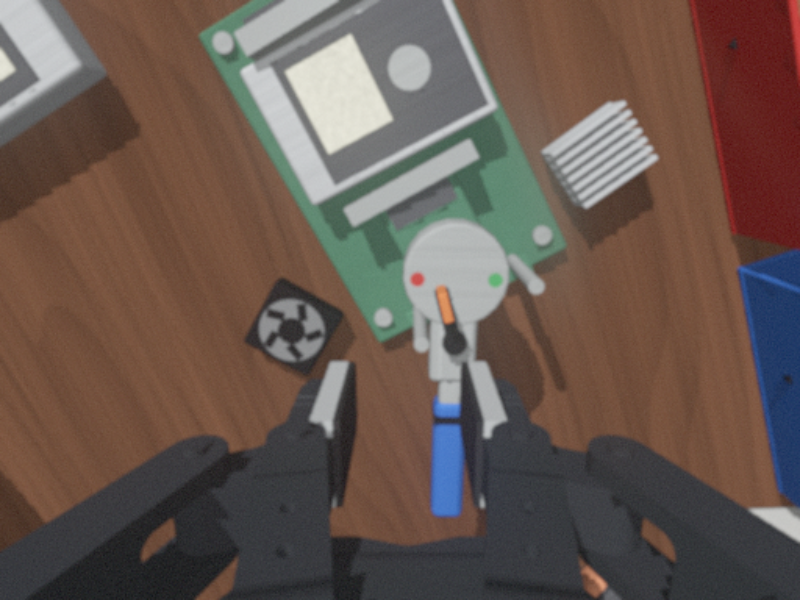

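The wrist view (800x600 pixels) shows the head at (456,272), with the red dot at (417,279) and the green dot at (495,280). The fin runs from (441,290) to (452,325), so it is on the red side; the pivot is at (455,342) and the bar at (447,460). The small grey drive lies between jaw and stop.

Run:
```python
from h import *
o,w=pickle.load(open("w1.pkl","rb"));d=pickle.load(open("d0.pkl","rb"));t=d["top"]
k=1/1.5625
P=lambda u,v,z:plane(w,(u*k,v*k),z,o)
sp=P(456,272,.105);print("spindle",sp)
h=cv2.cvtColor(w["color"],cv2.COLOR_RGB2HSV)
for n,lo,hi,roi in (("fin",(5,140,100),(18,255,255),(270,170,300,215)),("red",(0,120,100),(4,255,255),(255,165,280,190)),("grn",(50,100,80),(85,255,255),(305,165,330,190))):
    for r in blobs(w,lo,hi,roi,1):print(n,r,plane(w,r[:2],.105 if n!="fin" else .117,o))
X,e=tri(ray(w,(456*k,272*k),o),ray(t,(297,165)));print("sp tri",X,e)
bar=[P(434,398,.102),P(461,398,.102),P(462,515,.102),P(432,515,.102)];print("bar",np.array(bar).round(4))
a=np.array([bar[0]+bar[1],bar[3]+bar[2]])/2;dd=a[1]-a[0];hd=np.degrees(np.arctan2(dd[1],dd[0]));print("handle dir deg",hd,"dist",[np.hypot(*(q-sp)[:2]) for q in a])
print("bar from spindle dir",[np.degrees(np.arctan2(*(q-sp)[1::-1])) for q in a])
for n,p,q,z in(("plateL",(203,38),(381,340),.012),("plateend",(381,340),(565,246),.012),("stop",(238,45),(340,-5),.042),("jaw top face",(344,210),(473,142),.042),("drive front",(314,203),(494,103),.038)):
    A,B=P(*p,z),P(*q,z);v=B-A;print(n,A.round(4),B.round(4),np.degrees(np.arctan2(v[1],v[0])),np.linalg.norm(v))
fp=P(455,342,.128);print("pivot",fp)
```

```text
spindle [ 0.58797405 -0.04423155  0.105     ]
fin (284.5326953748006, 195.2998405103668, 104.5, ((284.5, 195.0), (23.040882110595703, 5.820855140686035), 75.96376037597656)) [ 0.57517228 -0.05851893  0.117     ]
red (266.75151515151515, 178.24848484848485, 27.5, ((267.0, 178.0), (6.0, 6.0), 90.0)) [ 0.5639034  -0.04032859  0.105     ]
grn (316.54814814814813, 178.96296296296296, 22.5, ((316.7500305175781, 178.75001525878906), (4.949747085571289, 5.656853675842285), 45.0)) [ 0.60902426 -0.05653613  0.105     ]
sp tri [ 0.58756142 -0.04728464  0.08859466] [np.float64(1.1606514144727387), np.float64(1.160651414472756)]
bar [[ 0.5485 -0.1219  0.102 ]
 [ 0.5654 -0.1277  0.102 ]
 [ 0.5389 -0.2146  0.102 ]
 [ 0.5188 -0.2077  0.102 ]]
handle dir deg -107.98363939159312 dist [np.float64(0.08630057768276156), np.float64(0.17708773566428504)]
bar from spindle dir [np.float64(-111.08073568293429), np.float64(-109.492393980356)]
plateL [0.4711 0.1525 0.012 ] [ 0.5138 -0.1018  0.012 ] -80.47617033610867 0.2578905581771269
plateend [ 0.5138 -0.1018  0.012 ] [ 0.6762 -0.075   0.012 ] 9.397964648620938 0.16461006604502956
stop [0.4993 0.1326 0.042 ] [0.5732 0.1384 0.042 ] 4.501572917754024 0.07419284048565108
jaw top face [0.527  0.0092 0.042 ] [0.6275 0.0239 0.042 ] 8.32802244920548 0.10157496513069046
drive front [0.5079 0.0206 0.038 ] [0.649  0.0436 0.038 ] 9.272962876746641 0.14306228674827598
pivot [ 0.57433951 -0.07878612  0.128     ]
```

Request:
servo_tool(
  series=[
    [-3.7, 3.7, 22, 0, 0, 0, 30],
    [-3.7, 3.7, 22, 0, 0, 0, 30],
    [-3.7, 3.7, 22, 0, 0, 0, 30],
    [-3.7, 3.7, 22, 0, 0, 0, 30],
    [-3.7, 3.7, 22, 0, 0, 0, 30],
    [-3.5, 3.7, 22, 0, 0, 0, 30],
    [0, 0, 0, 0, 0, 0, 30],
    [0, 0, 0, 0, 0, 0, 30],
  ],
)

```text
time_s: 3.78
tcp_pos: [0.5748, -0.0569, 0.1489]
ee_rot: [-2.547, -1.837, 0.002]
wrist_force: [-0.0, -0.0, 0.8]
gripper_width: 0.0298
```

Run:
```python
from h import *
from rig import robot
o=robot.observe();w=robot.get_image("wrist");print(o["tcp_pos"],o["wrist_force"],o["gripper_width"])
pickle.dump((o,w),open("w2.pkl","wb"))
o1,w1=pickle.load(open("w1.pkl","rb"))
cv2.imwrite("pics/w2.png",cv2.resize(w["color"][:,:,::-1],(800,600)))
print("tcp px",proj(w,o["tcp_pos"],o)*1.5625)
for r in blobs(w,(5,140,100),(18,255,255),None,2):print(r,plane(w,r[:2],.117,o))
r=blobs(w,(5,140,100),(18,255,255),None,1)[0]
print(tri(ray(w1,(284.5,195.2),o1),ray(w,r[:2],o)))
```

```text
[ 0.57479691 -0.05694176  0.14890223] [-0.02247184 -0.04678879  0.83810211] 0.029799405553230403
tcp px [405.37538844 387.77170674]
(260.3997071742313, 225.81356759394825, 341.5, ((260.1916198730469, 225.1341552734375), (41.75517654418945, 10.446659088134766), 77.27564239501953)) [ 0.57459867 -0.05864796  0.117     ]
(array([ 0.57526952, -0.05685189,  0.12196272]), [np.float64(0.07051263280220071), np.float64(0.07051263280206314)])
```

View pics/w2.png

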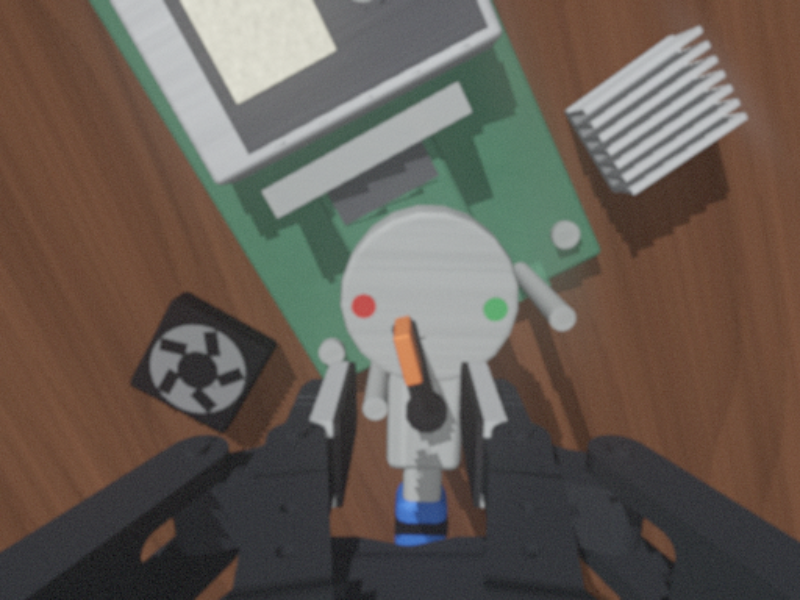

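The view shows the fin between the fingers at (407,352). A stop pin tip is at (563,320), so I narrow to 20 mm to keep clear of it.

Request:
servo_tool(
  series=[
    [0, 0, 0, 0, 0, 0, 20],
    [0, 0, 0, 0, 0, 0, 20],
    [0, 0, 10, 0, 0, 0, 20],
    [0, 0, 10, 0, 0, 0, 20],
    [0, 0, 10, 0, 0, 0, 20],
    [0, 0, 8, 0, 0, 0, 20],
    [0, 0, 0, 0, 0, 0, 20],
    [0, 0, 0, 0, 0, 0, 20],
  ],
)

```text
time_s: 4.5
tcp_pos: [0.5749, -0.0569, 0.1106]
ee_rot: [-2.55, -1.833, 0.001]
wrist_force: [0.0, 0.7, 0.6]
gripper_width: 0.0196
```

Request:
servo_tool(
  series=[
    [0, 1.5, 0, 0, 0, 0, 20],
    [0, 1.5, 0, 0, 0, 0, 20],
    [0, 1.5, 0, 0, 0, 0, 20],
    [0, 1.5, 0, 0, 0, 0, 20],
    [0, 1, 0, 0, 0, 0, 20],
    [0, 1, 0, 0, 0, 0, 20],
    [0, 1, 0, 0, 0, 0, 20],
  ],
)

```text
time_s: 5.08
tcp_pos: [0.5838, -0.0598, 0.1113]
ee_rot: [-2.551, -1.834, 0.0]
wrist_force: [-2.1, 1.7, 0.8]
gripper_width: 0.02
```

Request:
servo_tool(
  series=[
    [0, 1, 0, 0, 0, 0, 20],
    [0, 1, 0, 0, 0, 0, 20],
    [0, 1, 0, 0, 0, 0, 20],
  ],
)

```text
time_s: 5.33
tcp_pos: [0.5867, -0.0609, 0.1113]
ee_rot: [2.551, 1.834, -0.0]
wrist_force: [-0.5, 0.3, -0.6]
gripper_width: 0.02
```

Request:
servo_tool(
  series=[
    [0, 1, 0, 0, 0, 0, 20],
    [0, 1, 0, 0, 0, 0, 20],
    [0, 1, 0, 0, 0, 0, 20],
  ],
)

```text
time_s: 5.58
tcp_pos: [0.5895, -0.0619, 0.1114]
ee_rot: [2.551, 1.834, -0.0]
wrist_force: [1.0, 0.2, 1.0]
gripper_width: 0.0199
```

Request:
servo_tool(
  series=[
    [0, 1, 0, 0, 0, 0, 20],
    [0, 1, 0, 0, 0, 0, 20],
    [0, 1, 0, 0, 0, 0, 20],
    [0, 0, 0, 0, 0, 0, 20],
  ],
)

```text
time_s: 5.92
tcp_pos: [0.5918, -0.0626, 0.1112]
ee_rot: [-2.55, -1.833, 0.002]
wrist_force: [-6.2, 1.2, 4.0]
gripper_width: 0.0202
```

Run:
```python
from h import *
from rig import robot
o=robot.observe();w=robot.get_image("wrist");print(o["tcp_pos"],o["wrist_force"],o["gripper_width"])
pickle.dump((o,w),open("w3.pkl","wb"))
cv2.imwrite("pics/w3.png",cv2.resize(w["color"][:,:,::-1],(800,600)))
sp=np.array([.588,-.0455]);a=np.radians(-109.5);u=np.array([np.cos(a),np.sin(a)]);v=np.array([-u[1],u[0]])
for r in blobs(w,(5,140,100),(18,255,255),(200,150,320,290),2):
    q=plane(w,r[:2],.117,o);print(r[:3],q,(q[:2]-sp)@u,(q[:2]-sp)@v)
```

```text
[ 0.59181165 -0.06263195  0.11121204] [-6.23857733  1.19608786  3.98928025] 0.020151928972437703
(247.19937243543325, 256.3231957518706, 690.5) [ 0.58633127 -0.06205221  0.117     ] 0.016159830503558854 0.003952228085231298
```

View pics/w3.png

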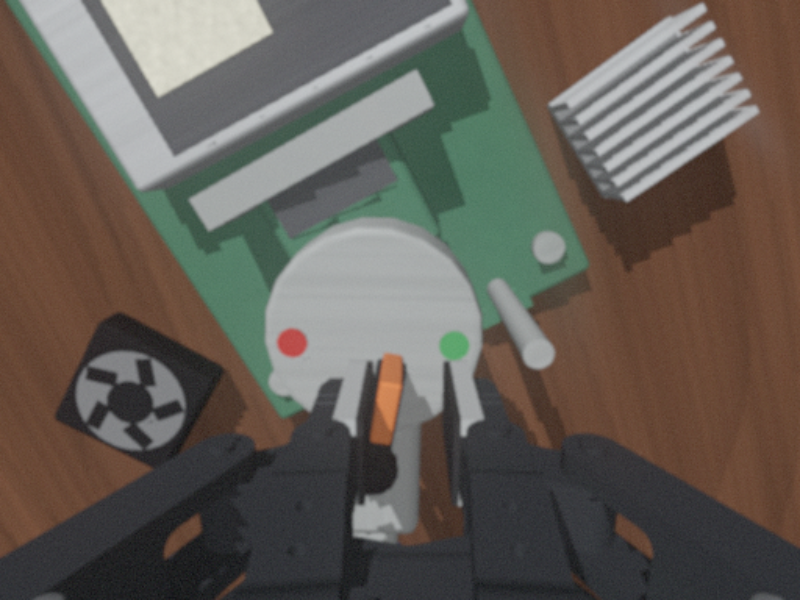

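The lever has flipped: the fin at (385,400) now leans to the green side. I back off, lift and go over the handle.

Request:
servo_tool(
  series=[
    [0, -2, 0, 0, 0, 0, 20],
    [0, -2, 0, 0, 0, 0, 20],
    [0, 0, -15, 0, 0, 0, 20],
    [0, 0, -18, 0, 0, 0, 20],
    [0, 0, -18, 0, 0, 0, 20],
    [-20, -1.3, 0, 0, 0, 0, 34],
    [-20, -1.3, 0, 0, 0, 0, 34],
    [-20, -1.3, 0, 0, 0, 0, 34],
    [-20, -1.3, 0, 0, 0, 0, 34],
    [-20, -1.3, 0, 0, 0, 0, 34],
    [-20, -1.3, 0, 0, 0, 0, 34],
    [0, 0, 0, 0, 0, 0, 34],
    [0, 0, 0, 0, 0, 0, 34],
  ],
)

```text
time_s: 7.05
tcp_pos: [0.5426, -0.1734, 0.1624]
ee_rot: [2.552, 1.832, 0.0]
wrist_force: [0.2, 0.0, -0.5]
gripper_width: 0.0339
```

Run:
```python
from h import *
from rig import robot
o=robot.observe();w=robot.get_image("wrist");print(o["tcp_pos"],o["wrist_force"],o["gripper_width"])
pickle.dump((o,w),open("w4.pkl","wb"))
t=robot.get_image("top")
cv2.imwrite("pics/w4.png",cv2.resize(w["color"][:,:,::-1],(800,600)))
A=Ro.from_rotvec(o["ee_rot"]).as_matrix()
for r in blobs(w,*BLUE,(150,200,350,384),2):
    q=plane(w,r[:2],.102,o);print("bar",r,q,(q-o["tcp_pos"])@A)
for r in blobs(w,(5,140,100),(18,255,255),None,2): print("fin",r[:3],plane(w,r[:2],.117,o))
```

```text
[ 0.54264518 -0.17336343  0.1624243 ] [ 0.20018532  0.0121854  -0.52201589] 0.03388249228108094
bar (257.8906416892613, 231.71818256511378, 2028.5, ((258.5, 232.5), (65.0, 33.0), 90.0)) [ 0.53607827 -0.1890916   0.102     ] [-0.01699538 -0.00121499  0.0604258 ]
```

View pics/w4.png

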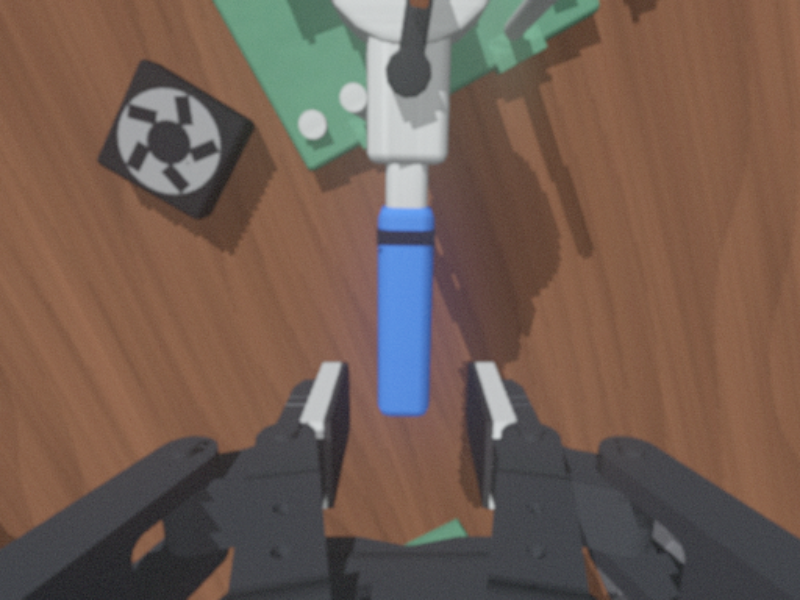

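The bar is centred between the fingers, vertical at pixels (405,210–412), and the fin leans to the green side. I descend and start the back-stroke.

Request:
servo_tool(
  series=[
    [0, -1, 15, 0, 0, 0, 34],
    [0, 0, 15, 0, 0, 0, 34],
    [0, 0, 15, 0, 0, 0, 34],
    [0, 0, 15, 0, 0, 0, 34],
    [0, 0, 14, 0, 0, 0, 34],
    [0, 0, 0, 0, 0, 0, 34],
  ],
)

```text
time_s: 7.65
tcp_pos: [0.5411, -0.171, 0.0857]
ee_rot: [-2.547, -1.833, 0.003]
wrist_force: [0.8, 0.4, -0.7]
gripper_width: 0.0337
```

Request:
servo_tool(
  series=[
    [0, 2.5, 0, 0, 0, 0, 34],
    [0, 2.5, 0, 0, 0, 0, 34],
    [0.1, 3.5, 0, 0, 0, -1.5, 34],
    [0.1, 3.5, 0, 0, 0, -1.5, 34],
    [0.1, 3.5, 0, 0, 0, -1.5, 34],
    [0.1, 3.5, 0, 0, 0, -1.5, 34],
  ],
)

```text
time_s: 8.15
tcp_pos: [0.5609, -0.1777, 0.0892]
ee_rot: [2.448, 1.967, 0.001]
wrist_force: [0.3, -0.3, 0.7]
gripper_width: 0.0338
```

Request:
servo_tool(
  series=[
    [0.18, 7.07, 0, 0, 0, -3, 34],
    [0.18, 7.07, 0, 0, 0, -3, 34],
    [0.18, 7.07, 0, 0, 0, -3, 34],
    [0.18, 7.07, 0, 0, 0, -3, 34],
    [0.18, 7.07, 0, 0, 0, -3, 34],
    [0.18, 7.07, 0, 0, 0, -3, 34],
    [0.18, 7.07, 0, 0, 0, -3, 34],
    [0.18, 7.07, 0, 0, 0, -3, 34],
    [0, 0, 0, 0, 0, 0, 34],
  ],
)

```text
time_s: 8.9
tcp_pos: [0.6175, -0.1781, 0.0886]
ee_rot: [1.984, 2.435, 0.0]
wrist_force: [0.4, -0.5, -0.3]
gripper_width: 0.034
```

```bash
cat > look.py <<'E'
import sys
from h import *
from rig import robot
o=robot.observe();w=robot.get_image("wrist");t=robot.get_image("top");s=robot.get_image("scene")
n=sys.argv[1];pickle.dump((o,w,t,s),open(n+".pkl","wb"))
A=Ro.from_rotvec(o["ee_rot"]).as_matrix();sp=np.array([.588,-.0455]);q=o["tcp_pos"][:2]-sp
print("tcp",o["tcp_pos"],"r",np.hypot(*q),"tcp swing",-(np.arctan2(q[1],q[0])+np.radians(80.8)),"tool swing",-(np.arctan2(-A[1,0],-A[0,0])+np.radians(80.8)))
print("F",o["wrist_force"].round(2),"tool y F",(o["wrist_force"]@A).round(2),"grip",o["gripper_width"])
for r in blobs(t,*BLUE,(295,110,385,215),2):
    p=plane(t,r[:2],.1,)[:2]-sp;print("top bar",r[:3],"swing",-(np.arctan2(p[1],p[0])+np.radians(80.8)))
cv2.imwrite(f"pics/{n}.png",cv2.resize(np.vstack([w["color"],cv2.resize(t["color"][90:260,180:436],(512,340))])[:,:,::-1],(450,600)))
E
python3 look.py w5
```

```text
tcp [ 0.61754659 -0.17805124  0.08864822] r 0.13580438674128428 tcp swing -0.0587510821761803 tool swing -0.042668774782811836
F [ 0.43 -0.5  -0.3 ] tool y F [-0.57  0.32  0.3 ] grip 0.03399476497775394
top bar (337.56862745098033, 154.5686274509804, 8.5) swing -0.05576066916745859
```

View pics/w5.png

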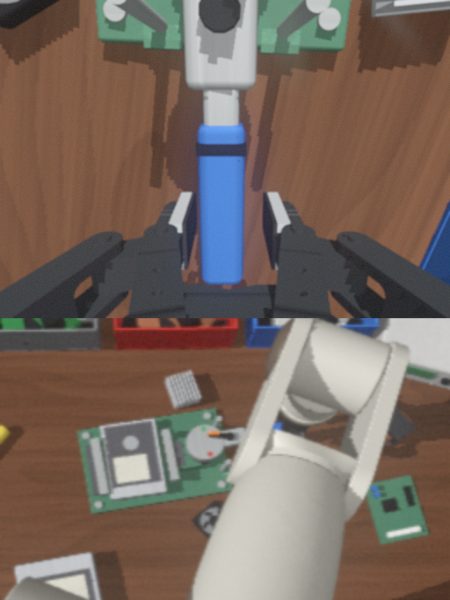

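Request:
servo_tool(
  series=[
    [0.18, 7.07, 0, 0, 0, -3, 34],
    [0.18, 7.07, 0, 0, 0, -3, 34],
    [0.18, 7.07, 0, 0, 0, -3, 34],
    [0.18, 7.07, 0, 0, 0, -3, 34],
    [0.18, 7.07, 0, 0, 0, -3, 34],
    [0.18, 7.07, 0, 0, 0, -3, 34],
    [0.18, 7.07, 0, 0, 0, -3, 34],
    [0.18, 7.07, 0, 0, 0, -3, 34],
    [0.18, 7.07, 0, 0, 0, -3, 34],
    [0, 0, 0, 0, 0, 0, 34],
    [0, 0, 0, 0, 0, 0, 34],
  ],
)

```text
time_s: 9.97
tcp_pos: [0.6734, -0.1516, 0.0883]
ee_rot: [-1.37, -2.827, 0.0]
wrist_force: [0.3, -0.6, 0.8]
gripper_width: 0.0343
```

```bash
python3 look.py w6
```

```text
tcp [ 0.67335808 -0.15161719  0.08833219] r 0.13618686016995196 tcp swing -0.5168330332566713 tool swing -0.5079494202226917
F [ 0.33 -0.61  0.78] tool y F [-0.69 -0.12 -0.78] grip 0.03430412612493987
```

View pics/w6.png

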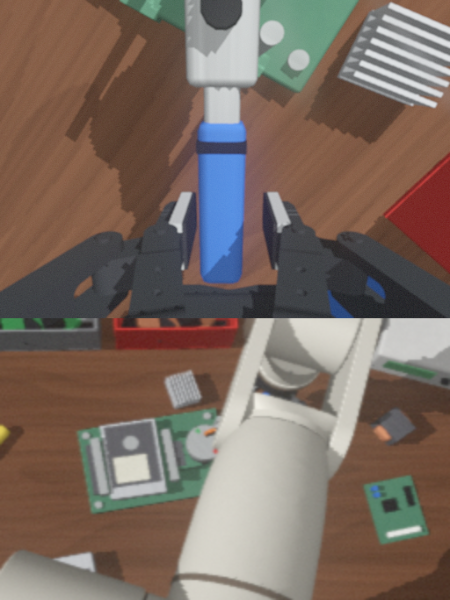

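Back-stroke done freely, with the bar at the left pad and no measurable force. Now the closing stroke.

Request:
servo_tool(
  series=[
    [0.18, -7.07, 0, 0, 0, 3, 34],
    [0.18, -7.07, 0, 0, 0, 3, 34],
    [0.18, -7.07, 0, 0, 0, 3, 34],
    [0.18, -7.07, 0, 0, 0, 3, 34],
    [0.09, -4.7, 0, 0, 0, 2, 34],
    [0.09, -4.7, 0, 0, 0, 2, 34],
  ],
)

```text
time_s: 10.62
tcp_pos: [0.6411, -0.171, 0.0885]
ee_rot: [1.751, 2.607, 0.001]
wrist_force: [5.6, 0.1, -3.2]
gripper_width: 0.0342
```

Request:
servo_tool(
  series=[
    [0.09, -4.7, 0, 0, 0, 2, 34],
    [0.09, -4.7, 0, 0, 0, 2, 34],
  ],
)

```text
time_s: 10.78
tcp_pos: [0.6324, -0.1744, 0.0885]
ee_rot: [1.841, 2.544, 0.001]
wrist_force: [5.3, -1.6, -2.3]
gripper_width: 0.0339
```

Request:
servo_tool(
  series=[
    [0.09, -4.7, 0, 0, 0, 2, 34],
    [0.09, -4.7, 0, 0, 0, 2, 34],
  ],
)

```text
time_s: 10.95
tcp_pos: [0.6234, -0.1771, 0.0885]
ee_rot: [1.928, 2.478, 0.001]
wrist_force: [5.3, -1.2, -1.6]
gripper_width: 0.034
```

Request:
servo_tool(
  series=[
    [0.09, -4.7, 0, 0, 0, 2, 34],
    [0.09, -4.7, 0, 0, 0, 2, 34],
  ],
)

```text
time_s: 11.12
tcp_pos: [0.6142, -0.1791, 0.0886]
ee_rot: [2.013, 2.409, 0.001]
wrist_force: [5.8, -2.4, -2.4]
gripper_width: 0.0341
```

Request:
servo_tool(
  series=[
    [0.04, -2.36, 0, 0, 0, 1, 34],
    [0.04, -2.36, 0, 0, 0, 1, 34],
    [0.04, -2.36, 0, 0, 0, 1, 34],
  ],
)

```text
time_s: 11.37
tcp_pos: [0.6073, -0.1801, 0.0887]
ee_rot: [2.074, 2.358, 0.001]
wrist_force: [5.5, -3.0, -1.9]
gripper_width: 0.0341
```

Request:
servo_tool(
  series=[
    [0.04, -2.36, 0, 0, 0, 1, 34],
    [0.04, -2.36, 0, 0, 0, 1, 34],
  ],
)

```text
time_s: 11.53
tcp_pos: [0.6027, -0.1806, 0.0886]
ee_rot: [2.115, 2.321, 0.001]
wrist_force: [6.3, -1.8, -1.4]
gripper_width: 0.0342
```

```bash
python3 look.py w7
python3 - <<'E'
import pickle,cv2,numpy as np
d=pickle.load(open("d0.pkl","rb"));o,w,t,s=pickle.load(open("w7.pkl","rb"))
f=lambda im:cv2.resize(im[135:215,215:320],None,fx=5,fy=3.75*5/5,interpolation=cv2.INTER_CUBIC)[:,:,::-1]
f=lambda im:cv2.resize(im[140:215,215:320],(525,300),interpolation=cv2.INTER_CUBIC)[:,:,::-1]
cv2.imwrite("pics/cmp.png",np.vstack([f(d["top"]["color"]),f(t["color"])]))
E
```

```text
tcp [ 0.6026723  -0.18060762  0.08864855] r 0.13590197150399386 tcp swing 0.05239710125002417 tool swing 0.06771658390925817
F [ 6.28 -1.82 -1.39] tool y F [-2.39  6.08  1.4 ] grip 0.03417066606877991
top bar (338.8333333333333, 158.83333333333334, 6.0) swing 0.051948000032239205
```

View pics/cmp.png

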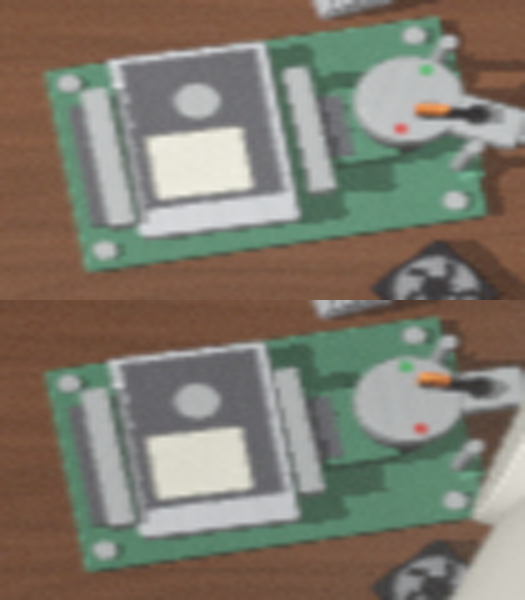

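The comparison shows the jaw has closed about 5 mm, with the drive nearly touched, a small gap left at the stop and the lever on green. Continuing in small steps.

Request:
servo_tool(
  series=[
    [0.04, -2.36, 0, 0, 0, 1, 34],
    [0.04, -2.36, 0, 0, 0, 1, 34],
  ],
)

```text
time_s: 11.85
tcp_pos: [0.5982, -0.1808, 0.0886]
ee_rot: [2.154, 2.285, 0.0]
wrist_force: [5.7, -4.5, -0.4]
gripper_width: 0.0341
```

Request:
servo_tool(
  series=[
    [0.04, -2.36, 0, 0, 0, 1, 34],
    [0.04, -2.36, 0, 0, 0, 1, 34],
  ],
)

```text
time_s: 12.02
tcp_pos: [0.5934, -0.1809, 0.0886]
ee_rot: [2.194, 2.247, 0.0]
wrist_force: [5.4, -3.2, -0.4]
gripper_width: 0.0342
```

Request:
servo_tool(
  series=[
    [0.04, -2.36, 0, 0, 0, 1, 34],
    [0.02, -1.2, 0, 0, 0, 0.5, 34],
  ],
)

```text
time_s: 12.18
tcp_pos: [0.5897, -0.181, 0.0886]
ee_rot: [2.223, 2.218, 0.0]
wrist_force: [5.9, -3.7, -0.7]
gripper_width: 0.034
```

Request:
servo_tool(
  series=[
    [0.04, -2.36, 0, 0, 0, 1, 34],
    [0.02, -1.2, 0, 0, 0, 0.5, 34],
  ],
)

```text
time_s: 12.35
tcp_pos: [0.5862, -0.1809, 0.0886]
ee_rot: [2.252, 2.189, 0.0]
wrist_force: [5.3, -4.7, -0.3]
gripper_width: 0.0341
```

Request:
servo_tool(
  series=[
    [0.04, -2.36, 0, 0, 0, 1, 34],
    [0.02, -1.2, 0, 0, 0, 0.5, 34],
  ],
)

```text
time_s: 12.52
tcp_pos: [0.5826, -0.1807, 0.0886]
ee_rot: [2.28, 2.159, 0.0]
wrist_force: [5.7, -4.1, -1.0]
gripper_width: 0.0342
```

Request:
servo_tool(
  series=[
    [0.04, -2.36, 0, 0, 0, 1, 34],
    [0.02, -1.2, 0, 0, 0, 0.5, 34],
  ],
)

```text
time_s: 12.68
tcp_pos: [0.5791, -0.1805, 0.0886]
ee_rot: [2.308, 2.129, 0.0]
wrist_force: [5.7, -4.2, -0.9]
gripper_width: 0.034
```

```bash
python3 look.py w8
```

```text
tcp [ 0.57905556 -0.18045133  0.08862775] r 0.1352474204310746 tcp swing 0.22675251651504702 tool swing 0.24132152356894965
F [ 5.68 -4.19 -0.95] tool y F [-3.71  6.    0.96] grip 0.03404127687715431
```

Request:
servo_tool(
  series=[
    [0.04, -2.36, 0, 0, 0, 1, 34],
    [0.02, -1.2, 0, 0, 0, 0.5, 34],
  ],
)

```text
time_s: 13.0
tcp_pos: [0.5755, -0.18, 0.0886]
ee_rot: [2.336, 2.099, 0.0]
wrist_force: [5.3, -4.5, 0.2]
gripper_width: 0.0342
```

Request:
servo_tool(
  series=[
    [0.04, -2.36, 0, 0, 0, 1, 34],
    [0.02, -1.2, 0, 0, 0, 0.5, 34],
  ],
)

```text
time_s: 13.17
tcp_pos: [0.5719, -0.1796, 0.0886]
ee_rot: [2.363, 2.068, 0.0]
wrist_force: [5.0, -4.5, 0.3]
gripper_width: 0.0342
```

Request:
servo_tool(
  series=[
    [0.04, -2.36, 0, 0, 0, 1, 34],
    [0.02, -1.2, 0, 0, 0, 0.5, 34],
  ],
)

```text
time_s: 13.33
tcp_pos: [0.5684, -0.179, 0.0886]
ee_rot: [2.39, 2.037, 0.0]
wrist_force: [5.0, -4.5, -0.5]
gripper_width: 0.0341
```

```bash
python3 look.py w9
python3 - <<'E'
import pickle,cv2,numpy as np
o,w,t,s=pickle.load(open("w9.pkl","rb"))
f=lambda im:cv2.resize(im[140:215,215:320],(525,300),interpolation=cv2.INTER_CUBIC)[:,:,::-1]
g=lambda im:cv2.resize(im[190:250,195:300],(525,300),interpolation=cv2.INTER_CUBIC)[:,:,::-1]
cv2.imwrite("pics/cmp2.png",np.vstack([f(t["color"]),g(s["color"])]))
E
```

```text
tcp [ 0.5683937  -0.17902797  0.08857729] r 0.13495971742299673 tcp swing 0.3063613904686422 tool swing 0.3198202996550292
F [ 5.01 -4.46 -0.51] tool y F [-3.61  5.65  0.51] grip 0.034051954592587044
```

View pics/cmp2.png

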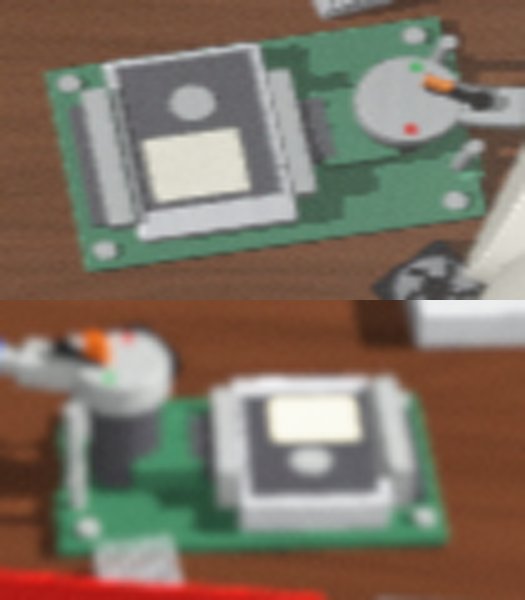

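The drive has moved with the jaw to within about a pixel of the stop, and the lever is on green. Continuing.

Request:
servo_tool(
  series=[
    [0.02, -1.2, 0, 0, 0, 0.5, 34],
    [0.02, -1.2, 0, 0, 0, 0.5, 34],
    [0, 0, 0, 0, 0, 0, 34],
  ],
)

```text
time_s: 13.73
tcp_pos: [0.566, -0.1785, 0.0886]
ee_rot: [2.408, 2.017, 0.0]
wrist_force: [3.2, -3.4, -0.8]
gripper_width: 0.0338
```

Request:
servo_tool(
  series=[
    [0.02, -1.2, 0, 0, 0, 0.5, 34],
    [0.02, -1.2, 0, 0, 0, 0.5, 34],
    [0, 0, 0, 0, 0, 0, 34],
  ],
)

```text
time_s: 13.98
tcp_pos: [0.5637, -0.178, 0.0885]
ee_rot: [2.425, 1.996, 0.0]
wrist_force: [4.5, -2.6, -0.5]
gripper_width: 0.0341
```

Request:
servo_tool(
  series=[
    [0.02, -1.2, 0, 0, 0, 0.5, 34],
    [0.02, -1.2, 0, 0, 0, 0.5, 34],
    [0, 0, 0, 0, 0, 0, 34],
  ],
)

```text
time_s: 14.23
tcp_pos: [0.5613, -0.1776, 0.0885]
ee_rot: [2.443, 1.974, -0.0]
wrist_force: [3.2, -3.4, -0.8]
gripper_width: 0.0341
```

Request:
servo_tool(
  series=[
    [0.02, -1.2, 0, 0, 0, 0.5, 34],
    [0.02, -1.2, 0, 0, 0, 0.5, 34],
    [0.02, -1.2, 0, 0, 0, 0.5, 34],
  ],
)

```text
time_s: 14.48
tcp_pos: [0.5579, -0.1769, 0.0886]
ee_rot: [2.468, 1.942, 0.0]
wrist_force: [5.4, -4.7, -0.9]
gripper_width: 0.0341
```

Request:
servo_tool(
  series=[
    [0.02, -1.2, 0, 0, 0, 0.5, 34],
    [0.02, -1.2, 0, 0, 0, 0.5, 34],
  ],
)

```text
time_s: 14.65
tcp_pos: [0.5556, -0.1763, 0.0886]
ee_rot: [2.485, 1.92, 0.0]
wrist_force: [5.5, -6.4, -0.5]
gripper_width: 0.034
```

Request:
servo_tool(
  series=[
    [0.02, -1.2, 0, 0, 0, 0.5, 34],
    [0.02, -1.2, 0, 0, 0, 0.5, 34],
  ],
)

```text
time_s: 14.82
tcp_pos: [0.5535, -0.1758, 0.0886]
ee_rot: [2.501, 1.898, 0.0]
wrist_force: [7.5, -7.1, -2.8]
gripper_width: 0.0344
```

Request:
servo_tool(
  series=[
    [0.02, -1.2, 0, 0, 0, 0.5, 34],
    [0.02, -1.2, 0, 0, 0, 0.5, 34],
  ],
)

```text
time_s: 14.98
tcp_pos: [0.5513, -0.1752, 0.0886]
ee_rot: [2.517, 1.876, 0.001]
wrist_force: [8.4, -8.4, -2.4]
gripper_width: 0.034
```

Request:
servo_tool(
  series=[
    [0, 0, 0, 0, 0, 0, 34],
  ],
)

```text
time_s: 15.07
tcp_pos: [0.5512, -0.1752, 0.0886]
ee_rot: [2.517, 1.876, 0.0]
wrist_force: [7.1, -8.2, -1.5]
gripper_width: 0.0342
```

```bash
python3 look.py w10
```

```text
tcp [ 0.55117625 -0.17517655  0.08858038] r 0.13480354494802196 tcp swing 0.43725298584899597 tool swing 0.4504391917448376
F [ 7.06 -8.24 -1.46] tool y F [-5.88  9.12  1.49] grip 0.03415249024566761
```

Static 9.1 N against about 4.7 N free suggests a clamping force in the high twenties. Letting go.

Request:
servo_tool(
  series=[
    [0, 1, 0, 0, 0, 0, 34],
    [0, 1.5, 0, 0, 0, 0, 34],
    [0, 1.5, 0, 0, 0, 0, 34],
    [0, 1.5, 0, 0, 0, 0, 34],
    [0, 0, 0, 0, 0, 0, 34],
  ],
)

```text
time_s: 15.63
tcp_pos: [0.5564, -0.176, 0.0885]
ee_rot: [2.518, 1.878, 0.001]
wrist_force: [5.8, -1.4, 0.2]
gripper_width: 0.0343
```

```bash
python3 look.py w11
```

```text
tcp [ 0.55644908 -0.17602541  0.08851977] r 0.13428456032778363 tcp swing 0.39774323375520715 tool swing 0.44962239830632056
F [ 5.76 -1.44  0.17] tool y F [ 0.26  5.93 -0.17] grip 0.03429312911184295
```

View pics/w11.png

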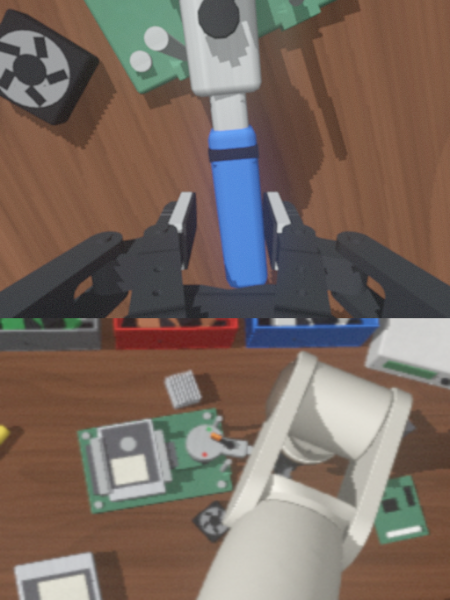

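The bar has followed the pad back by about 0.04 rad and still presses with about 6 N. I back off further and watch the force.

Request:
servo_tool(
  series=[
    [0, 1.5, 0, 0, 0, 0, 34],
    [0, 1.5, 0, 0, 0, 0, 34],
    [0, 0, 0, 0, 0, 0, 34],
  ],
)

```text
time_s: 16.03
tcp_pos: [0.5591, -0.1767, 0.0883]
ee_rot: [-2.518, -1.878, -0.0]
wrist_force: [3.9, 2.2, 2.0]
gripper_width: 0.0339
```

Request:
servo_tool(
  series=[
    [0, 1.5, 0, 0, 0, 0, 34],
    [0, 1.5, 0, 0, 0, 0, 34],
    [0, 0, 0, 0, 0, 0, 34],
  ],
)

```text
time_s: 16.28
tcp_pos: [0.5618, -0.1778, 0.0882]
ee_rot: [-2.518, -1.878, 0.001]
wrist_force: [2.8, 0.4, 1.0]
gripper_width: 0.0344
```

Request:
servo_tool(
  series=[
    [0, 1, 0, 0, 0, 0, 34],
    [0, 1, 0, 0, 0, 0, 34],
    [0, 0, 0, 0, 0, 0, 34],
  ],
)

```text
time_s: 16.53
tcp_pos: [0.5636, -0.1784, 0.0882]
ee_rot: [-2.518, -1.878, 0.001]
wrist_force: [1.2, -0.1, 0.1]
gripper_width: 0.0338
```

```bash
python3 look.py w12
python3 - <<'E'
import pickle,cv2,numpy as np
o,w,t,s=pickle.load(open("w12.pkl","rb"))
f=lambda im:cv2.resize(im[140:215,215:320],(400,286),interpolation=cv2.INTER_CUBIC)[:,:,::-1]
cv2.imwrite("pics/cmp3.png",np.vstack([cv2.resize(w["color"],(400,300))[:,:,::-1],f(t["color"])]))
E
```

```text
tcp [ 0.56363905 -0.17840295  0.08823174] r 0.13511717207613985 tcp swing 0.341856611376139 tool swing 0.44985178129024583
F [ 1.17 -0.1   0.08] tool y F [ 0.24  1.15 -0.08] grip 0.033834252904141694
```

View pics/cmp3.png

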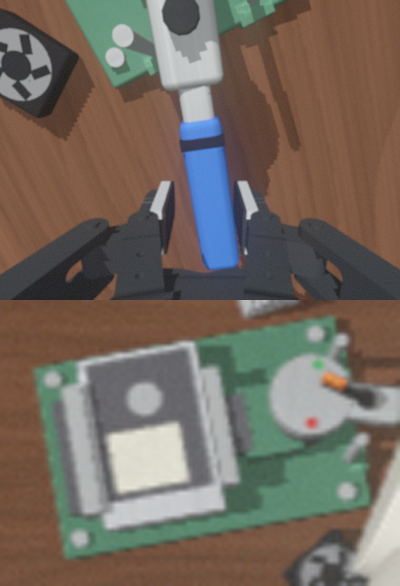

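The top view shows the drive against the stop, the jaw on the drive and the lever on green. The handle has only unwound its springy coupling, with the force falling linearly to zero. I open the fingers wider and lift away.

Request:
servo_tool(
  series=[
    [0, 2, 0, 0, 0, 0, 50],
    [0, 0, 0, 0, 0, 0, 50],
    [0, 0, 0, 0, 0, 0, 50],
    [0, 0, 0, 0, 0, 0, 50],
    [0, 0, -5, 0, 0, 0, 50],
    [0, 0, -10, 0, 0, 0, 50],
    [0, 0, -20, 0, 0, 0, 50],
    [0, 0, -30, 0, 0, 0, 50],
    [0, 0, -30, 0, 0, 0, 50],
    [0, 0, -30, 0, 0, 0, 50],
    [0, 0, -30, 0, 0, 0, 50],
    [20, 0, -10, 0, 0, 0, 50],
    [20, 0, 0, 0, 0, 0, 50],
    [20, 0, 0, 0, 0, 0, 50],
    [20, 0, 0, 0, 0, 0, 50],
    [20, 0, 0, 0, 0, 0, 50],
    [0, 0, 0, 0, 0, 0, 50],
    [0, 0, 0, 0, 0, 0, 50],
  ],
)

```text
time_s: 18.18
tcp_pos: [0.5942, -0.0823, 0.2542]
ee_rot: [2.516, 1.88, 0.001]
wrist_force: [-0.4, 0.9, 0.1]
gripper_width: 0.0498
```

```bash
python3 look.py w13
python3 - <<'E'
import pickle,cv2
o,w,t,s=pickle.load(open("w13.pkl","rb"))
cv2.imwrite("pics/w13b.png",cv2.resize(w["color"],(800,600))[:,:,::-1])
E
```

```text
tcp [ 0.59418    -0.08230715  0.25420786] r 0.03732236364055172 tcp swing -0.005780196569738605 tool swing 0.4481599217995995
F [-0.41  0.91  0.13] tool y F [ 0.76 -0.65 -0.13] grip 0.049808567593783604
top bar (340.34188034188037, 169.84900284900283, 117.0) swing 0.3156598693487729
top bar (327.1111111111111, 168.62962962962962, 9.0) swing 0.33670201677110034
```

The picture allowance is used up, so I check the lever and the drive numerically.

Run:
```python
from h import *
o,w,t,s=pickle.load(open("w13.pkl","rb"));d=pickle.load(open("d0.pkl","rb"))
P={}
for n,lo,hi,z in (("fin",(5,140,100),(18,255,255),.117),("red",(0,120,100),(4,255,255),.105),("grn",(50,150,80),(85,255,255),.105)):
    for r in blobs(w,lo,hi,None,2):print(n,np.round(r[:3],1),plane(w,r[:2],z,o).round(4))
# bright (steel/aluminium edge) profile along clamp y in the top view, before / now, to see jaw-drive-anvil gaps
yh=np.array([np.cos(np.radians(99.2)),np.sin(np.radians(99.2))]);sp=np.array([.588,-.0455]);xh=np.array([yh[1],-yh[0]])
for nm,im in(("before",d["top"]),("now",t)):
  g=cv2.cvtColor(im["color"],cv2.COLOR_RGB2HSV);row=[]
  for q in range(40,200,4):
    p=[g[tuple(np.round(proj(im,[*(sp+yh*q/1e3+xh*x),.04])).astype(int)[::-1])] for x in(-.03,-.02,.02)]
    row.append("%d"%np.median([a[1] for a in p]))
  print(nm,row)
# other things moved?
D=cv2.absdiff(d["top"]["color"],t["color"]).max(2);D=cv2.inRange(D,45,255)
for n,c in(("heatsink",(285,133)),("screwdriver",(165,178)),("laptop",(160,221)),("tray",(149,144)),("board",(405,205)),("transf",(404,155)),("fan",(302,212))):
  print(n,(D[c[1]-12:c[1]+12,c[0]-12:c[0]+12]>0).sum(),end=" ")
```

```text
fin [252.2 156.6 126. ] [ 0.5932 -0.0631  0.117 ]
fin [425.7   5.7   0.5] [0.7494 0.0087 0.117 ]
red [ 469.5   64.9 8659. ] [ 0.7823 -0.0432  0.105 ]
red [212.6 144.6  42.5] [ 0.5628 -0.0455  0.105 ]
before ['21', '15', '13', '6', '4', '3', '5', '10', '46', '60', '7', '6', '8', '9', '7', '8', '10', '16', '15', '16', '15', '15', '15', '15', '15', '15', '15', '15', '15', '15', '15', '15', '5', '6', '5', '16', '7', '4', '3', '4']
now ['13', '14', '24', '18', '7', '7', '6', '6', '4', '4', '5', '4', '6', '6', '9', '10', '5', '10', '15', '16', '17', '16', '17', '17', '16', '15', '18', '17', '17', '18', '18', '17', '15', '4', '8', '8', '5', '6', '3', '3']
heatsink 76 screwdriver 0 laptop 0 tray 0 board 0 transf 0 fan 576
```

```bash
python3 -c "
from rig import robot
print(robot.job_done());print(robot.observe()['time_s'])"
```

```text
the job is handed in; nothing more can be done
None
the job is handed in; nothing more can be done
```

I flipped the lever to green, swung the handle back to about -0.5 rad, then closed the jaw on the drive in one clockwise stroke. I then let go, lifted clear and handed in at about 18 s. No verdict was reported.

- **Lever:** the fin is about 8 mm to the green side of the handle's line, so it is still set to close.
- **Back-stroke:** no measurable drag at the grip (under about 1 N). The last top view, taken mid-swing, showed the jaw unmoved.
- **Grip on the drive:** the load at the handle was 9.1 N held still and 10.5 N while moving, against about 5.9 N moving freely. I take that as 28–30 N of clamping, but the moving reading alone could mean up to about 38 N. The force was not measured directly at the jaw.
- **Wrench load:** the highest total wrist force I read was about 12 N.
- **After letting go:** the handle sprang back about 0.1 rad. I put this down to spring in the ratchet, because the jaw and drive stayed closed up against the back stop in the images.
- **Drive position:** it looked within about 1° of square at the start. I did not re-measure its angle after clamping.
- **Bystanders:** the screwdriver, laptop drive, tray, circuit board and transformer show no change. The heat sink and fan areas did change in the top image. I think shadow and the arm in view explain this, since nothing came near them, but I could not confirm it: my last picture was refused at the 12-picture limit.

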